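Shut the brown sweets tray and draw out the green one by its lip

TASK

Only one sweets tray may stand open at a time: first push the tray with the brown lip (brown chocolates) fully home under its clear hood, then hook a fingertip behind the upright green lip of the other tray (green sweets) and draw it right out to its stop. Do it all with the fingertips: never grip a lip between the fingers, and leave the things standing on and around the two slides where they are.

Things in the scene. Friction and masses are not known exactly. Their poses are not given: they have to be found in the camera images.
- green_unit: fixed slide unit, 220 (x) x 140 mm (y), with the green-lipped tray of green sweets; origin: centre of its underside. -x points out of its open front. A clear hood, top 60 mm above the worktop, covers it from 13 mm before the origin to the back. Side rails (y 60 to 70 mm either side) are 32 mm high. The 80 mm black mould of sweets is fixed in the tray.
- green_tray (a joint): slide of the green-lipped tray, m: 0 = fully home, 0.10 = right out at its stop; moves along the unit's -x. About 2.5 N friction; stays where it is left; almost or fully home at the start
- green_lip_mid (a point): middle of the top edge of the rear face of the upright green lip at the tray's front end, 44 mm above the worktop; moves with the tray. Lip 112 mm wide (y), 12 mm thick (towards the unit's -x). Behind it the tray floor is empty and flat, 106 mm wide, 14 mm above the worktop; side walls 24 mm high. Behind this point the hood begins at 91 mm (tray home) and the mould, 32 mm high, at 109 mm.
- green_lip: rear half of the green lip, facing the mould; origin that of the unit with the tray home, moving with the tray
- green_front: front half of the green lip, facing the robot, its outer face 12 mm in front of the lip's rear face, from 10 to 44 mm above the worktop; origin that of the unit with the tray home, moving with the tray
- brown_unit: fixed slide unit, 220 (x) x 140 mm (y), with the brown-lipped tray of brown chocolates; origin: centre of its underside. -x points out of its open front. A clear hood, top 60 mm above the worktop, covers it from 13 mm before the origin to the back. Side rails (y 60 to 70 mm either side) are 32 mm high. The 80 mm black mould of sweets is fixed in the tray.
- brown_tray (a joint): slide of the brown-lipped tray, m: 0 = fully home, 0.10 = right out at its stop; moves along the unit's -x. About 2.5 N friction; stays where it is left; part way out at the start
- brown_lip_mid (a point): middle of the top edge of the rear face of the upright brown lip at the tray's front end, 44 mm above the worktop; moves with the tray. Lip 112 mm wide (y), 12 mm thick (towards the unit's -x). Behind it the tray floor is empty and flat, 106 mm wide, 14 mm above the worktop; side walls 24 mm high. Behind this point the hood begins at 91 mm (tray home) and the mould, 32 mm high, at 109 mm.
- brown_lip: rear half of the brown lip, facing the mould; origin that of the unit with the tray home, moving with the tray
- brown_front: front half of the brown lip, facing the robot, its outer face 12 mm in front of the lip's rear face, from 10 to 44 mm above the worktop; origin that of the unit with the tray home, moving with the tray
- wood_stamp: turned wooden stamp, 38x38x55 mm, standing on the clear hood of the green-lipped slide; a bystander, origin at the centre of its underside
- nozzle_1: steel piping nozzle cone, 26x26x32 mm, standing on the clear hood of the brown-lipped slide; a bystander, origin at the centre of its underside
- nozzle_2: steel piping nozzle cone, 21x21x29 mm, standing on the worktop between the two slides; a bystander, origin at the centre of its underside
- jar_amber: small amber screw jar, 38x38x60 mm, standing on the worktop to the right; a bystander, origin at the centre of its underside
- jar_violet: small violet screw jar, 36x35x64 mm, standing on the worktop to the right; a bystander, origin at the centre of its underside
- kitchen_timer: white kitchen timer, 62x66x20 mm, lying at the front left; a bystander, origin at the centre of its underside

How it is judged:
On the way, in this order (a step that is already met when the one before it is completed fails the run):
1. the brown-lipped tray is pushed fully home while the green one is still in (value of joint brown_tray below 0.005 m and value of joint green_tray below 0.03 m), for 0.2 s.
2. the green-lipped tray is drawn out to its stop, the brown one staying home (value of joint green_tray above 0.094 m and value of joint brown_tray below 0.005 m), for 0.2 s.
At the end, for the whole second after the job is handed in: the brown tray is home to within 5 mm, the green tray is out to within 6 mm of its stop (joint above 0.094 m) and at rest, and every bystander is within 20 mm of where it stood (all of step 2 and velocity of joint green_tray between -0.005 and 0.005 m/s and not (distance of wood_stamp from where it was at the start of the episode above 0.02 m) and not (distance of nozzle_1 from where it was at the start of the episode above 0.02 m) and not (distance of nozzle_2 from where it was at the start of the episode above 0.02 m) and not (distance of jar_amber from where it was at the start of the episode above 0.02 m) and not (distance of jar_violet from where it was at the start of the episode above 0.02 m) and not (distance of kitchen_timer from where it was at the start of the episode above 0.02 m)); the robot touches nothing.
It fails at once if a lip is gripped between the fingers (fingers press its rear and its front face with more than 1 N at once) (contact force between each of green_lip, green_front and the fingers above 1 N or contact force between each of brown_lip, brown_front and the fingers above 1 N).
It fails at once if the green tray is drawn out (beyond 30 mm) before the brown one is home (within 15 mm) (value of joint green_tray above 0.03 m and value of joint brown_tray above 0.015 m).
It fails at once if a bystander is moved by more than 20 mm (distance of any of wood_stamp, nozzle_1, nozzle_2, jar_amber, jar_violet, kitchen_timer from where it was at the start of the episode above 0.02 m).
It also fails if it takes over 45 s, if anything falls off the work surface, if the arm or the gripper's body presses on something with over 40 N, if the wrist force passes 120 N, or if a joint passes its speed limit or range.

ROBOT

A 6-joint arm with a two-finger parallel gripper is mounted at the origin on a cart in front of the work surface, level with it; the furniture and walls round the work are solid. World frame = base frame: x ahead of the robot, y to its left, z up, the work surface at z = 0. Lengths are in m, angles in rad, forces in N, time in s.
With the tool pointing down it reaches from about 0.35 to 0.875 m from the base axis. Payload 15.5 kg.
Tool frame: the origin (TCP) lies at the very end of the fingers, on their centre line; the grasp point (between the pads) lies robot.grasp_offset behind it (robot.grasp_offset is the distance from the TCP to the grasp point, in m); z points along the fingers, y is the line along which they close (so a half turn about z gives the same grasp; the last joint's range is limited). The gripper opens to 85 mm and grips with 20 to 120 N. Pads are 22 mm wide; open, the fingers measure 114 mm over their backs; the gripper's body (76 mm by 85 mm) begins 54 mm behind the grasp point. The pads swing forward as they close: fully open they stand 13 mm farther back than shut.
Start: joints at [1.218, 0.494, 1.345, -0, 1.302, -0.096], TCP at [0.159, 0.605, 0.231] pointing down, gripper open.
Joint ranges: [-2.91, 2.91], [-0.82, 2.16], [0.22, 2.67], [-1.22, 4.37], [0.12, 2.79], [-3.08, 3.08]. Speed limits (rad/s): [1.89, 1.89, 2.57, 3.01, 3.01, 3.01].

INTERFACE

Orientations are given as a unit quaternion [w, x, y, z].
In Python, from workcell import robot gives the robot as it stands. The module is installed in compiled form; this text tells all that it offers.
- The arm moves only by the tool step_arm, never from a script. Its argument "commands" is a list that holds one entry, the list of rows, each a list of 6 numbers: the shift along the tool's x, y, z normalised to -1 to 1, where 1 is 200 mm, then the turn, a rotation vector about the tool's x, y, z normalised to -1 to 1, where 1 is 90 degrees. A call has 1 to 12 rows; each row is the pose to reach, as a shift and turn from the pose commanded when the call began, along the tool's axes at that moment; what a row does not reach only later rows make up. A row lasts 1/10 s, in which the tool goes at most 50 mm and 8.59 degrees, less where a joint would pass 70% of its speed; a pose out of reach is approached as far as the arm can. A call with a number of a shift or a turn outside -1 to 1 is refused whole. A call with a gripper value outside its range is refused whole. "fingers" is the finger opening in mm, from 0 to 85.4, set as the call begins (left out, the last holds). The fingers move at their own pace and stop on an object; the grip force is fixed at half the most. Time passes only in rows, so rows that repeat a pose let the fingers close. It gives the time, the measured TCP pose, the force, the opening and the grip force at its end, in the units of the state.
- robot.observe(): the state, without advancing time (a new reading comes with each control period).
- robot.get_image(name): name is "scene" or "top" or "wrist"; returns (picture, depth): 420x560x3 uint8, red, green, blue; 420x560 float32, m along the optical axis (not along the pixel's ray), 0 where there is no reading.
- robot.camera_params(name): a dict with "mtx" (3x3 intrinsics, pixels), "rvec" (rotation vector, rad) and "tvec" (3), from world to camera coordinates, as OpenCV has them. Camera axes: x right, y down, z forward; pixel columns grow to the right and rows downward; lengths in m; the calibration is good to about 2 mm. A picture is of the moment at which its call begins: read the wrist's pose just before it. camera_params takes no time and is no camera call; for the wrist camera it gives the pose at the moment of the call.
- robot.close_job(): hands the job in; it is judged then, once.
The state is a dict: "t": time; "qpos": joint angles; "qvel": joint speeds; "joint_efforts": joint torques, N m; "tcp_pos": TCP position; "tool_rot": TCP orientation; "ft_force": force on the tool from outside, world axes, zero at the start; "ft_torque": the same for the moment, N m; "grip_width": finger opening in m; "grasp_force": force on a finger pad.
Only numpy, scipy, OpenCV 4.12 (cv2) and the standard library are available. Lean on these libraries where they do the work, as an engineer would, in place of code of your own. Each camera call takes 0.05 s, during which the arm holds its last target. There are 200 camera calls.

## Working session

There is one attempt and no reset: what is moved stays moved. The work goes in short steps, Python scripts to look and compute and a tool call to move; the robot and the scene stay as the last step left them, time stands still between calls to the robot, and variables do not carry over. Pictures are saved under pics/ and viewed, at most 10 in all, crops included, and the job is handed in when it is done.

Besides the shell and the picture viewer there is one more tool, called after "Request:" as name([rows], argument=value, ...), one row to a line, values as JSON. step_arm: Moves the arm, as the interface text tells. Its arguments: {"type":"object","properties":{"commands":{"type":"array"},"fingers":{"type":"number"}},"required":["commands"]}

```bash
mkdir -p pics
cat > h.py <<'E'
import numpy as np, cv2
from workcell import robot
def grab(n,f):
    p=robot.camera_params(n); im,d=robot.get_image(n); cv2.imwrite('pics/'+f+'.png',im[:,:,::-1]); np.savez('pics/'+f,im=im,d=d,**{k:np.array(v) for k,v in p.items()}); return im,d,p
def pts(d,p):
    v,u=np.mgrid[:d.shape[0],:d.shape[1]]; K=np.array(p['mtx']); R=cv2.Rodrigues(np.array(p['rvec'],float))[0]; t=np.array(p['tvec'],float).ravel()
    c=np.stack([(u-K[0,2])/K[0,0]*d,(v-K[1,2])/K[1,1]*d,d],-1); return (c-t)@R
def plane(uv,z,p):
    K=np.array(p['mtx']); R=cv2.Rodrigues(np.array(p['rvec'],float))[0]; t=np.array(p['tvec'],float).ravel()
    uv=np.atleast_2d(uv).astype(float); r=np.c_[(uv[:,0]-K[0,2])/K[0,0],(uv[:,1]-K[1,2])/K[1,1],np.ones(len(uv))]@R; o=-t@R
    return o+r*((z-o[2])/r[:,2])[:,None]
E
python3 - <<'E'
from h import *
s=robot.observe(); print(s['t'],s['tcp_pos'],s['tool_rot'],robot.grasp_offset,s['grip_width'])
for n in('scene','top'): 
    im,d,p=grab(n,n); print(n,-cv2.Rodrigues(np.array(p['rvec'],float))[0].T@np.array(p['tvec']).ravel())
E
```

```text
0.0 [0.15858309 0.6041568  0.23068177] [-1.52496342e-04  1.28025709e-01  9.91770641e-01 -6.25330998e-04] 0.0187 0.08535419985323188
scene [-0.24928694 -0.85643899  0.83555844]
top [ 0.38715156 -0.10476603  1.1856494 ]
```

View pics/top.png

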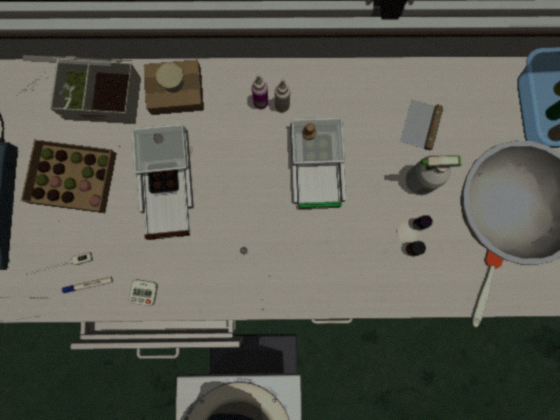

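View pics/scene.png

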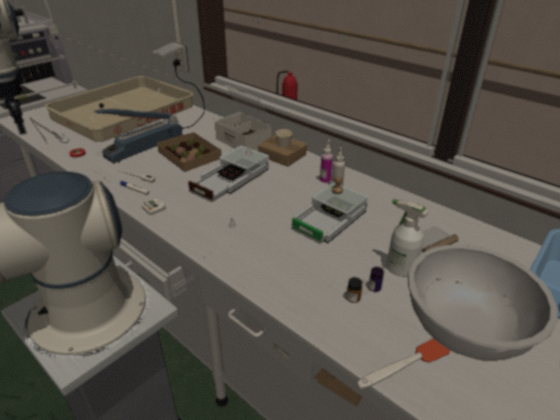

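The top view shows the brown lip at about (166,234) with its tray part way out, and the green lip at (319,205) with its tray home. Nozzle_2 is at (243,250), the timer at (143,292) and the jars at (420,235). Next I measure the lips and the unit directions.

Run:
```python
from h import *
for n in('top','scene'):
    z=np.load(f'pics/{n}.npz'); im=z['im']; d=z['d']; p=z; P=pts(d,p); hsv=cv2.cvtColor(im,cv2.COLOR_RGB2HSV)
    g=(hsv[...,0]>45)&(hsv[...,0]<80)&(hsv[...,1]>140)&(hsv[...,2]>50)
    b=((hsv[...,0]<15)|(hsv[...,0]>170))&(hsv[...,1]>110)&(hsv[...,2]<110)
    boxes={'top':dict(green=(g,(285,190,350,215)),brown=(b,(135,222,200,245))),'scene':dict(green=(g,(285,210,330,245)),brown=(b,(180,175,220,205)))}[n]
    for k,(m,(x0,y0,x1,y1)) in boxes.items():
        mm=np.zeros_like(m); mm[y0:y1,x0:x1]=m[y0:y1,x0:x1]
        v,u=np.nonzero(mm); r=cv2.minAreaRect(np.c_[u,v].astype(np.float32)); print(n,k,len(u),r)
        Q=P[mm&(d>0)]; print(' z pct',np.percentile(Q[:,2],[5,50,95]).round(4))
        T=Q[Q[:,2]>0.036]; print(' top pts',len(T)); 
        if len(T)>5:
            print(np.percentile(T[:,0],[2,50,98]).round(4),np.percentile(T[:,1],[2,50,98]).round(4))
            c=T[:,:2].mean(0); w=np.linalg.svd(T[:,:2]-c)[2][0]; w*=np.sign(w[1]); e=(T[:,:2]-c)@w; print(' mid',c+w*(e.min()+e.max())/2,'len',np.ptp(e),'yaw',np.degrees(np.arctan2(-w[0],w[1])))
        if n=='top': print(' plane corners',plane(cv2.boxPoints(r),.044,p).round(4).tolist())
z=np.load('pics/top.npz')
P=pts(z['d'],z)
# objects above table
for nm,(x0,y0,x1,y1) in dict(noz2=(235,240,252,258),timer=(128,278,160,308),jars=(395,210,432,260),bu=(128,120,200,240),gu=(285,112,355,212)).items():
    Q=P[y0:y1,x0:x1].reshape(-1,3); Q=Q[(Q[:,2]>.008)]
    print(nm,len(Q),np.percentile(Q,[1,99],axis=0).round(3).tolist())
im=z['im'][:,:,::-1]
a=cv2.resize(im[110:260,120:260],None,fx=2.8,fy=2.8,interpolation=3); b=cv2.resize(im[110:260,270:410],None,fx=2.8,fy=2.8,interpolation=3)
cv2.imwrite('pics/crop.png',cv2.convertScaleAbs(np.hstack([a,b]),alpha=1.5))
```

```text
top green 144 ((320.004150390625, 204.62054443359375), (3.997624397277832, 40.148555755615234), 88.02507019042969)
 z pct [0.0354 0.0427 0.047 ]
 top pts 133
[0.5828 0.5874 0.593 ] [-0.2671 -0.2165 -0.1641]
 mid [ 0.58797622 -0.2169122 ] len 0.10611237125058429 yaw 2.012685883906453
 plane corners [[0.5915, -0.1637, 0.044], [0.5943, -0.2696, 0.044], [0.5836, -0.2697, 0.044], [0.5808, -0.1639, 0.044]]
top brown 153 ((166.90411376953125, 234.5890350341797), (4.082706928253174, 42.083282470703125), 83.9909896850586)
 z pct [0.0347 0.0432 0.047 ]
 top pts 143
[0.5057 0.5132 0.5206] [0.1338 0.1853 0.235 ]
 mid [0.51256683 0.18434199] len 0.10611481412043458 yaw 5.435232593572705
 plane corners [[0.512, 0.2376, 0.044], [0.5225, 0.1295, 0.044], [0.5119, 0.1282, 0.044], [0.5014, 0.2361, 0.044]]
scene green 131 ((306.6000061035156, 228.80003356933594), (31.304948806762695, 7.155416965484619), 26.56505012512207)
 z pct [0.0178 0.0358 0.0435]
 top pts 64
[0.5816 0.585  0.5886] [-0.2724 -0.2248 -0.1741]
 mid [ 0.58486578 -0.22288139] len 0.1025166986284769 yaw 1.6471146846512885
scene brown 98 ((200.30001831054688, 189.90000915527344), (25.491174697875977, 6.708203315734863), 26.56505012512207)
 z pct [0.0162 0.0355 0.0434]
 top pts 47
[0.5059 0.5104 0.5164] [0.1308 0.1759 0.2283]
 mid [0.51059551 0.1780788 ] len 0.10598627364110369 yaw 4.336925086966564
noz2 31 [[0.465, -0.02, 0.009], [0.481, -0.004, 0.029]]
timer 609 [[0.334, -0.079, 0.009], [0.396, 0.282, 1.093]]
jars 476 [[0.387, -0.499, 0.01], [0.555, -0.105, 1.186]]
bu 5860 [[0.505, 0.127, 0.01], [0.801, 0.275, 0.083]]
gu 4611 [[0.583, -0.282, 0.009], [0.818, -0.143, 0.113]]
```

View pics/crop.png

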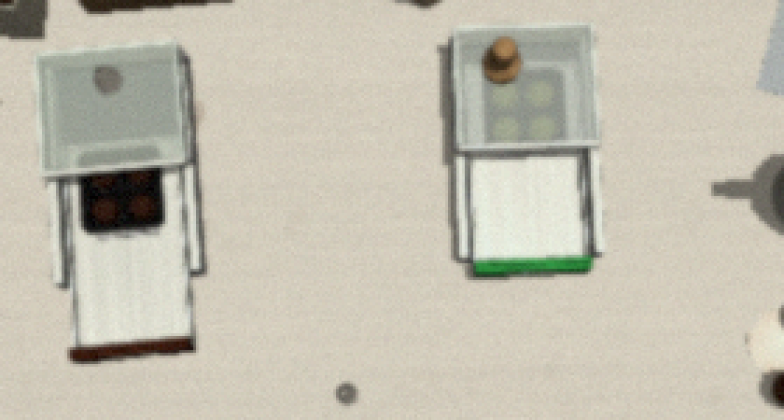

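Measured: the brown lip's middle is at about (0.512, 0.184) with yaw 5.4°, and the green lip's at about (0.587, -0.217) with yaw 1.7°. Height (44 mm) and length (106–112 mm) match the spec. I'll approach the front of the brown lip with the fingers closed.

Request:
step_arm([
  [[-1,-0.8,0,0,0,-0.223],[-1,-0.8,0,0,0,-0.223],[-1,-0.8,0,0,0,-0.223],[-1,-0.8,0,0,0,-0.223],[-1,-0.8,0,0,0,-0.223],[-1,-0.8,0,0,0,-0.223],[-1,-0.8,0,0,0,-0.223],[-1,-0.8,0,0,0,-0.223],[-1,-0.8,0,0,0,-0.223]],
], fingers=0)

```text
t: 1.0
tcp_pos: [0.3109, 0.3999, 0.2312]
tool_rot: [-0.0, -0.047, 0.999, 0.0]
ft_force: [0.2, -0.1, 0.2]
grip_width: 0.0002
grasp_force: 0.0
```

```bash
cat >> h.py <<'E'
from scipy.spatial.transform import Rotation as Ro
def delta(x,y,z,yaw):
    s=robot.observe(); w=s['tool_rot']; R=Ro.from_quat([w[1],w[2],w[3],w[0]]); a=np.radians(yaw); 
    T=Ro.from_matrix(np.array([[-np.cos(a),-np.sin(a),0],[-np.sin(a),np.cos(a),0],[0,0,-1]]))
    print('t',s['t'],'tcp',np.round(s['tcp_pos'],4),'F',np.round(s['ft_force'],2),'shift',(R.inv().apply(np.array([x,y,z])-s['tcp_pos'])/.2).round(3),'turn',((R.inv()*T).as_rotvec()/(np.pi/2)).round(3))
E
python3 -c "
from h import *
delta(.455,.179,.09,5.4)"
```

```text
t 1.0 tcp [0.3109 0.3999 0.2312] F [ 0.15 -0.11  0.18] shift [-0.613 -1.168  0.706] turn [ 0. -0.  0.]
```

Request:
step_arm([
  [[-0.61,-1,0.3,0,0,0],[-0.61,-1,0.3,0,0,0],[-0.61,-1,0.3,0,0,0],[-0.61,-1,0.3,0,0,0],[-0.61,-1,0.3,0,0,0],[-0.61,-1,0.3,0,0,0],[-0.61,-1,0.3,0,0,0],[-0.61,-1,0.3,0,0,0]],
])

```text
t: 1.8
tcp_pos: [0.4511, 0.2125, 0.1714]
tool_rot: [-0.0, -0.047, 0.999, 0.0]
ft_force: [0.7, 0.1, 0.1]
grip_width: -0.0002
grasp_force: 0.0
```

```bash
python3 -c "
from h import *
im,d,p=grab('wrist','w1')
delta(.455,.179,.022,5.4)
P=pts(d,p);hsv=cv2.cvtColor(im,cv2.COLOR_RGB2HSV)
m=((hsv[...,0]<15)|(hsv[...,0]>170))&(hsv[...,1]>110)&(hsv[...,2]<110)&(abs(P[...,2]-.044)<.004)&(P[...,0]<.56)&(P[...,0]>.47)
Q=P[m];print(len(Q));c=Q.mean(0);w=np.linalg.svd(Q[:,:2]-c[:2])[2][0];print(np.percentile(Q,[1,50,99],axis=0).round(4),c,w)
"
```

```text
t 1.85 tcp [0.451  0.2126 0.1715] F [-1.45  0.14 -0.08] shift [-0.004 -0.169  0.748] turn [0.    0.    0.001]
1232
[[0.5036 0.1341 0.0404]
 [0.5126 0.1789 0.044 ]
 [0.5217 0.2412 0.0459]] [0.51251047 0.18159686 0.04379129] [-0.1094834   0.99398862]
```

View pics/w1.png

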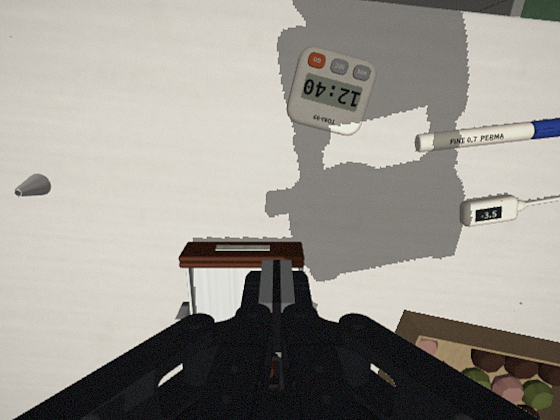

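The wrist view confirms the brown lip at about (242,255) px, which is about (0.512, 0.184) m. The timer (332,90) and nozzle (33,186) are clear of the path. I'll lower in front of the lip, then push.

Request:
step_arm([
  [[0,-0.16,0.2,0,0,0],[0,-0.16,0.4,0,0,0],[0,-0.16,0.6,0,0,0],[0,-0.16,0.74,0,0,0],[0,-0.16,0.74,0,0,0],[-0.1,-0.16,0.74,0,0,0],[-0.18,-0.16,0.74,0,0,0],[-0.24,-0.16,0.74,0,0,0],[-0.3,-0.16,0.74,0,0,0],[-0.3,-0.16,0.74,0,0,0]],
])

```text
t: 2.85
tcp_pos: [0.5162, 0.1855, 0.0242]
tool_rot: [0.001, -0.047, 0.999, 0.0]
ft_force: [-0.0, -1.1, 0.2]
grip_width: -0.0004
grasp_force: 0.0
```

Request:
step_arm([
  [[-0.03,0,0,0,0,0],[-0.06,0,0,0,0,0],[-0.09,0,0,0,0,0],[-0.12,0,0,0,0,0],[-0.15,0,0,0,0,0]],
])

```text
t: 3.35
tcp_pos: [0.5447, 0.1878, 0.0233]
tool_rot: [-0.0, -0.047, 0.999, -0.0]
ft_force: [-2.5, 0.0, 2.6]
grip_width: -0.0001
grasp_force: 1.5
```

```bash
python3 -c "
from h import *
im,d,p=grab('top','t2'); delta(.56,.19,.022,5.4)
P=pts(d,p)
np.set_printoptions(suppress=True,linewidth=200)
cv2.imwrite('pics/t2c.png',cv2.convertScaleAbs(cv2.resize(im[110:260,120:260,::-1],None,fx=4,fy=4,interpolation=3),alpha=1.5))
"
```

```text
t 3.4 tcp [0.5458 0.1879 0.0233] F [-0.88 -0.79 -1.01] shift [-0.071  0.004  0.007] turn [ 0.     0.001 -0.001]
```

View pics/t2c.png

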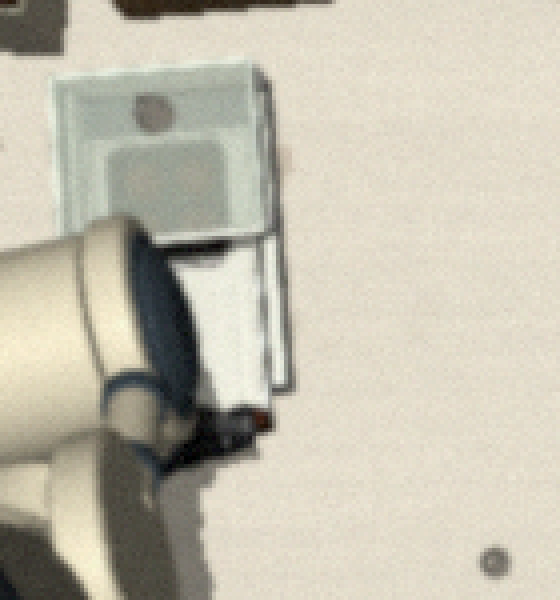

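The lip at (260,420) px is still a little in front of its home position, with the mould's front edge about at the hood edge. I'll keep pushing in small steps until the force rises.

Request:
step_arm([
  [[-0.02,0,0,0,0,0],[-0.04,0,0,0,0,0],[-0.06,0,0,0,0,0]],
])

```text
t: 3.7
tcp_pos: [0.5563, 0.1888, 0.0232]
tool_rot: [-0.0, -0.047, 0.999, -0.0]
ft_force: [-2.6, 0.5, -0.5]
grip_width: 0.0004
grasp_force: 1.4
```

Request:
step_arm([
  [[-0.015,0,0,0,0,0],[-0.03,0,0,0,0,0]],
])

```text
t: 3.9
tcp_pos: [0.5623, 0.1894, 0.0232]
tool_rot: [-0.0, -0.047, 0.999, -0.0]
ft_force: [-2.4, -1.0, -0.7]
grip_width: 0.0005
grasp_force: 1.4
```

Request:
step_arm([
  [[-0.015,0,0,0,0,0],[-0.03,0,0,0,0,0]],
])

```text
t: 4.1
tcp_pos: [0.5658, 0.1897, 0.023]
tool_rot: [-0.003, -0.047, 0.999, -0.0]
ft_force: [-27.0, -1.3, 21.4]
grip_width: -0.0001
grasp_force: 13.8
```

Request:
step_arm([
  [[-0.015,0,0,0,0,0],[-0.03,0,0,0,0,0]],
])

```text
t: 4.3
tcp_pos: [0.5659, 0.1896, 0.0225]
tool_rot: [-0.008, -0.047, 0.999, -0.001]
ft_force: [-55.0, -2.0, 38.2]
grip_width: 0.0003
grasp_force: 28.2
```

The stop is reached: x holds at 0.566 and the force has risen to 55 N. I'll back off and lift.

Request:
step_arm([
  [[0.03,0,0,0,0,0],[0.04,0,0,0,0,0],[0.1,0,0,0,0,0],[0.25,0,0,0,0,0],[0.25,0,0,0,0,0],[0.25,0,-0.25,0,0,0],[0.25,0,-0.5,0,0,0],[0.25,0,-0.75,0,0,0],[0.25,-0.25,-0.75,0,0,0],[0.25,-0.5,-0.75,0,0,0],[0.25,-0.75,-0.75,0,0,0],[0.25,-1,-0.75,0,0,0]],
])

```text
t: 5.5
tcp_pos: [0.5441, -0.0153, 0.174]
tool_rot: [0.001, -0.047, 0.999, -0.0]
ft_force: [0.4, 0.4, -0.6]
grip_width: 0.0001
grasp_force: 0.0
```

```bash
python3 -c "
from h import *
im,d,p=grab('top','t3'); delta(.628,-.2165,.173,1.7)
P=pts(d,p);hsv=cv2.cvtColor(im,cv2.COLOR_RGB2HSV)
b=((hsv[...,0]<15)|(hsv[...,0]>170))&(hsv[...,1]>110)&(hsv[...,2]<110)&(abs(P[...,2]-.042)<.008)&(P[...,1]<.26)&(P[...,1]>.11)&(P[...,0]<.62)
print(b.sum(),np.median(P[b],axis=0))
cv2.imwrite('pics/t3c.png',cv2.convertScaleAbs(cv2.resize(im[110:270,120:360,::-1],None,fx=3.3,fy=3.3,interpolation=3),alpha=1.5))
"
```

```text
t 5.55 tcp [ 0.5451 -0.022   0.174 ] F [ 2.04 -9.31  0.34] shift [-0.324 -1.006  0.009] turn [-0.002  0.002  0.039]
65 [0.57719591 0.22391703 0.04289903]
```

View pics/t3c.png

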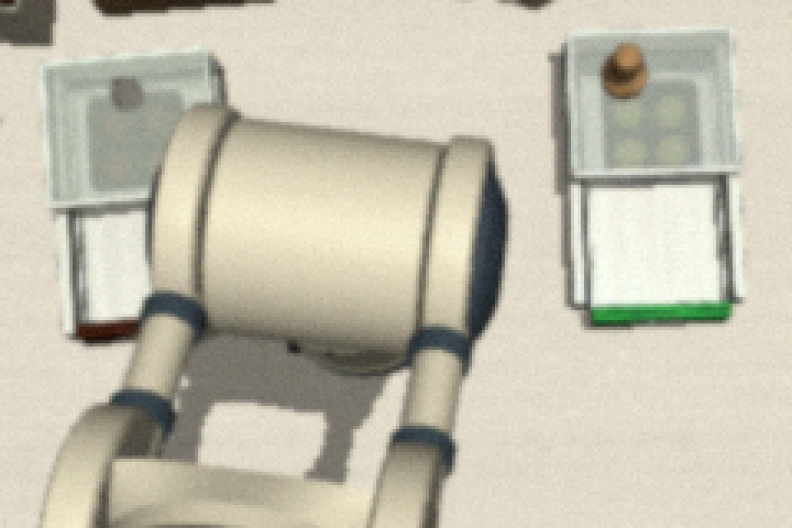

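Brown is home: its lip is now at the front of the rails, (105,328) px, and it moved about 68 mm. Green is untouched, with its lip at (660,313) px. I'll move above the gap behind the green lip.

Request:
step_arm([
  [[-0.33,-1,0,0,0,0.039],[-0.33,-1,0,0,0,0.039],[-0.33,-1,0,0,0,0.039],[-0.33,-1,0,0,0,0.039],[-0.33,-1,0,0,0,0.039],[-0.33,-1,0,0,0,0.039],[-0.33,-1,0,0,0,0.039],[-0.33,-1,0,0,0,0.039]],
])

```text
t: 6.35
tcp_pos: [0.6272, -0.2049, 0.1735]
tool_rot: [-0.0, -0.017, 1.0, 0.0]
ft_force: [0.0, 0.3, -0.8]
grip_width: 0.0002
grasp_force: 0.0
```

```bash
python3 -c "
from h import *
im,d,p=grab('wrist','w2'); delta(.63,-.2165,.024,1.7)
P=pts(d,p);hsv=cv2.cvtColor(im,cv2.COLOR_RGB2HSV)
m=(hsv[...,0]>45)&(hsv[...,0]<80)&(hsv[...,1]>140)&(hsv[...,2]>50)&(abs(P[...,2]-.044)<.004)
Q=P[m];print(len(Q))
if len(Q):
  c=Q.mean(0);w=np.linalg.svd(Q[:,:2]-c[:2],full_matrices=False)[2][0];print(np.percentile(Q,[1,50,99],axis=0).round(4),c,w)
"
```

```text
t 6.4 tcp [ 0.6272 -0.2049  0.1735] F [-0.53  0.93 -0.09] shift [-0.012 -0.059  0.748] turn [ 0.    -0.     0.002]
1526
[[ 0.5825 -0.2708  0.0411]
 [ 0.5888 -0.2135  0.0442]
 [ 0.5952 -0.1635  0.0461]] [ 0.58878408 -0.21486405  0.04414657] [-0.03307151  0.99945299]
```

View pics/w2.png

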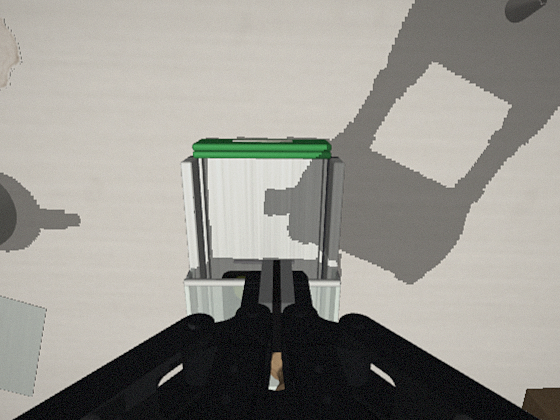

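The wrist view shows the green lip at (262,148) px, about (0.589, -0.216) m, so its rear face is at x ≈ 0.595. The floor behind it is empty and the hood edge is at (262,282) px. I'll lower into the gap.

Request:
step_arm([
  [[-0.02,-0.06,0.15,0,0,0],[-0.02,-0.06,0.3,0,0,0],[-0.02,-0.06,0.45,0,0,0],[-0.02,-0.06,0.6,0,0,0],[-0.02,-0.06,0.68,0,0,0],[-0.02,-0.06,0.74,0,0,0],[-0.02,-0.06,0.74,0,0,0],[-0.02,-0.06,0.74,0,0,0]],
])

```text
t: 7.2
tcp_pos: [0.6324, -0.2181, 0.0263]
tool_rot: [0.001, -0.016, 1.0, -0.0]
ft_force: [0.2, 0.4, 0.2]
grip_width: 0.0001
grasp_force: 0.0
```

Request:
step_arm([
  [[0.05,0,0,0,0,0],[0.1,0,0,0,0,0],[0.15,0,0,0,0,0],[0.2,0,0,0,0,0],[0.25,0,0,0,0,0],[0.25,0,0,0,0,0]],
])

```text
t: 7.8
tcp_pos: [0.5801, -0.2196, 0.0253]
tool_rot: [-0.001, -0.016, 1.0, 0.0]
ft_force: [-0.5, -0.2, 0.0]
grip_width: -0.0
grasp_force: 0.0
```

Request:
step_arm([
  [[0.05,0,0,0,0,0],[0.1,0,0,0,0,0],[0.15,0,0,0,0,0],[0.2,0,0,0,0,0],[0.25,0,0,0,0,0],[0.29,0,0,0,0,0],[0.31,0,0,0,0,0]],
])

```text
t: 8.5
tcp_pos: [0.5188, -0.2216, 0.0253]
tool_rot: [-0.0, -0.016, 1.0, 0.0]
ft_force: [2.8, 1.0, 0.7]
grip_width: 0.0001
grasp_force: 1.4
```

Request:
step_arm([
  [[0.015,0,0,0,0,0],[0.03,0,0,0,0,0],[0.04,0,0,0,0,0]],
])

```text
t: 8.8
tcp_pos: [0.5169, -0.2221, 0.0256]
tool_rot: [0.005, -0.015, 1.0, -0.001]
ft_force: [46.3, 19.9, -23.9]
grip_width: 0.0
grasp_force: 23.2
```

The stop is reached: x holds at 0.517 and the force is 46 N. I'll ease off rearwards and lift out.

Request:
step_arm([
  [[-0.03,0,0,0,0,0],[-0.06,0,0,0,0,0],[-0.14,0,0,0,0,0],[-0.14,0,0,0,0,0],[-0.14,0,-0.15,0,0,0],[-0.14,0,-0.3,0,0,0],[-0.14,0,-0.5,0,0,0],[-0.14,0,-0.75,0,0,0],[-0.14,0,-0.95,0,0,0],[-0.14,0,-0.95,0,0,0],[-0.14,0,-0.95,0,0,0]],
])

```text
t: 9.9
tcp_pos: [0.5394, -0.2211, 0.2157]
tool_rot: [0.0, -0.016, 1.0, -0.0]
ft_force: [-0.4, -0.6, -0.6]
grip_width: 0.0002
grasp_force: 0.0
```

Request:
step_arm([
  [[-0.1,1,0,0,0,0],[-0.1,1,0,0,0,0],[-0.1,1,0,0,0,0],[-0.1,1,0,0,0,0],[-0.1,1,0,0,0,0],[-0.1,1,0,0,0,0],[-0.1,1,0,0,0,0]],
])

```text
t: 10.6
tcp_pos: [0.5528, -0.0213, 0.2143]
tool_rot: [-0.001, -0.016, 1.0, -0.0]
ft_force: [-0.3, 0.1, -0.4]
grip_width: -0.0003
grasp_force: 0.0
```

```bash
python3 -c "
from h import *
im,d,p=grab('top','t4'); P=pts(d,p);hsv=cv2.cvtColor(im,cv2.COLOR_RGB2HSV)
m=(hsv[...,0]>45)&(hsv[...,0]<80)&(hsv[...,1]>140)&(hsv[...,2]>50)&(abs(P[...,2]-.042)<.008)&(P[...,1]<-.14)&(P[...,1]>-.3)&(P[...,0]<.6)
print(robot.observe()['t'],m.sum(),np.median(P[m],axis=0))
cv2.imwrite('pics/t4c.png',cv2.convertScaleAbs(cv2.resize(im[110:320,100:440,::-1],None,fx=2.3,fy=2.3,interpolation=3),alpha=1.5))
"
```

```text
10.65 132 [ 0.49924547 -0.21715006  0.04322442]
```

View pics/t4c.png

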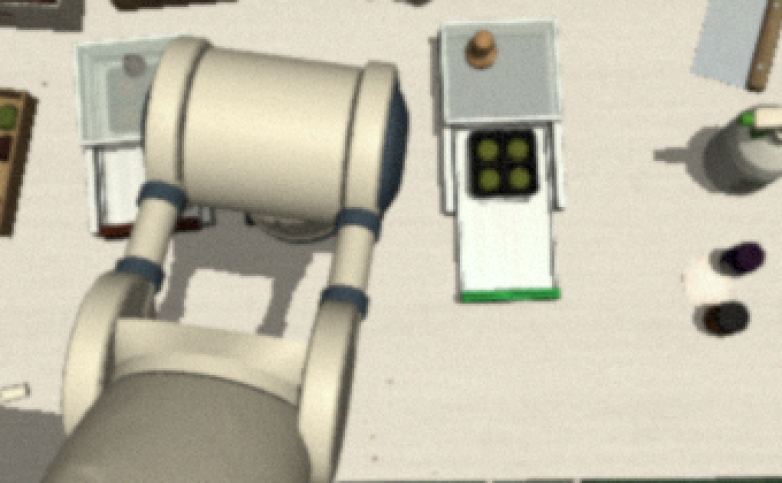

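The green lip is out at (510,295) px. The mould is fully clear of the hood edge, as expected at 100 mm of travel, and brown is still home. The stamp and jars are where they stood, so I'll hand in.

```bash
python3 -c "
from workcell import robot
print(robot.close_job())"
```

```text
the job is handed in; nothing more can be done
None
```

I pushed the brown tray home to its stop, then hooked the green tray out to its stop with closed fingertips and handed the job in at about 10.7 s; no verdict came back, and nozzle_2 and the timer, both hidden in the last picture, were not rechecked.

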